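# Stow the spirit level in the part-opening bench drawer

### The arm

A 6-joint arm with a two-finger parallel gripper is mounted at the origin on the work surface. World frame = base frame: x ahead of the robot, y to its left, z up, the work surface at z = 0. Lengths are in m, angles in rad, forces in N, time in s.
With the tool pointing down it reaches from about 0.3 to 0.775 m from the base axis. Payload 14.6 kg.
Tool frame: the origin (TCP) lies midway between the tips of the shut fingers; the grasp point (between the pads) lies 19 mm behind it; z points along the fingers, y is the direction in which the jaws open and shut (so a half turn about z gives the same grasp; the last joint's range is limited). The gripper opens to 85 mm and grips with 20 to 120 N. Pads are 22 mm wide; open, the fingers measure 114 mm over their backs; the gripper's body (76 mm by 85 mm) begins 54 mm behind the grasp point. The pads swing forward as they close: fully open they stand 13 mm farther back than shut.
Start: joints at [-1.314, 0.3, 1.521, -0, 1.321, -0.067], TCP at [0.175, -0.521, 0.231] pointing down, gripper open.
Joint ranges: [-3.03, 3.03], [-0.79, 2.21], [0.23, 2.52], [-1.04, 4.18], [0, 3.07], [-2.55, 2.55]. Speed limits (rad/s): [2.22, 2.22, 2.57, 3.14, 3.14, 3.14].

### API

Orientations are given as a unit quaternion [x, y, z, w].
In Python, from cell import bot gives the robot as it stands.
- The arm moves only by the shell command python3 -m inch 'ROWS'. ROWS is JSON, a list of rows, each a list of 7 numbers: the turn, a rotation vector about the tool's x, y, z in rad, then the shift along the tool's x, y, z in mm, then the opening in per cent of the stroke, from 0 (shut) to 100 (fully open). A call has 1 to 10 rows; each row is the pose to reach, as a shift and turn from the pose commanded when the call began, along the tool's axes at that moment; what a row does not reach only later rows make up. A row lasts 1/12 s, in which the tool goes at most 41.7 mm and 7.16 degrees, less where a joint would pass 70% of its speed; a pose out of reach is approached as far as the arm can. A call with a gripper value outside its range is refused whole. The fingers move at their own pace and stop on an object; the grip force is fixed at half the most. Time passes only in rows, so rows that repeat a pose let the fingers close. It gives the time, the measured TCP pose, the force and the opening at its end, in the units of the state.
- bot.get_obs(): the state, without advancing time (a new reading comes with each control period).
- bot.camera(name): name is "scene" or "top" or "wrist"; returns the picture (384x512x3 uint8, red, green, blue); there is no depth.
- bot.get_calibration(name): a dict with "mtx" (3x3 intrinsics, pixels), "pose" (4x4, takes a point from camera to world coordinates). Camera axes: x right, y up, looking along -z (the intrinsics and any distortion apply to the point x, -y, -z); pixel columns grow to the right and rows downward; lengths in m; the calibration is good to about 2 mm. A picture is of the moment at which its call begins: read the wrist's pose just before it. get_calibration takes no time and is no camera call; for the wrist camera it gives the pose at the moment of the call.
- bot.hand_in(): hands the job in, once; it reports no verdict.
Trained networks look in the newest picture that a camera, given by its name, has taken for a name from the list of things; names that differ only in an ending like _2 or _b are one class to them, and where a whole thing is asked for, a point or a joint stands for the part that bears it (a point fixed in the world has none). Each returns a list of dicts, best first, with "p" (0 to 1); they miss things now and then, are a little off and sometimes report something else, mostly with a low value. They report only what shows in the picture. A call takes as long as a camera call. They do not tell look-alikes from the thing itself.
- bot.outline_of(camera, label): "mask" (384x512 bool, what is visible of it) and "point" ([column, row] in pixels, amid what is visible of it).
- bot.mark_of(camera, label): "point" ([column, row] in pixels: a listed point, or the origin of a listed thing).
The state is a dict: "time": time; "joint_pos": joint angles; "joint_vel": joint speeds; "effort": joint torques, N m; "position": TCP position; "tool_rot": TCP orientation; "contact_force": force on the tool from outside, world axes, zero at the start; "wrist_torque": the same for the moment, N m; "grip_width": finger opening in m.
Only numpy, scipy, OpenCV 4.12 (cv2) and the standard library are available. Lean on these libraries where they do the work, as an engineer would, in place of code of your own. Each camera call takes 0.05 s, during which the arm holds its last target. There are 200 camera calls.

### The job

Put the yellow spirit level away in the blue-fronted drawer: pull the drawer out to its stop, feed the level in one end first, tilted, under the unit's top, and set it down standing on its long edge, flat on the drawer floor. Let go of it, then push the drawer fully shut, leaving the glue bottle, the tin and the sanding block where they are.

Things in the scene. Friction and masses are not known exactly. Their poses are not given: they have to be found in the camera images.
- level_mid (a point): Centre (half-way up) of the loose spirit level: a yellow bar with black ends and green vials, 190 mm long (own x), 26 wide (y), 46 high (z), 0.2 to 0.4 kg, standing on the table on its long narrow edge, z up. Its lower edge is 23 mm below this point. Grasp it across its width. Its ends are alike: either may go in first.
- unit: Fixed plywood bench unit, 270 mm deep (own x), 120 high. Origin on the table under the middle of the drawer column; +x to its closed back, front plane at x -135 mm. It spans y -89 to +223 mm (beyond y +89 an unused open pigeonhole). Its top board (underside 108, upper face 120 mm above the table) ends at the front plane, so only the part of the drawer pulled out past it is open above.
- drawer (a joint): How far the drawer is pulled out along the unit's own -x, in m: 0 = shut, 0.137 = at its stop (it comes no further). It slides with about 2 N of friction and stays where it is left; it starts part open.
- drawer_floor (a point): Middle of the drawer's inner floor, 24 mm above the table, axes as the unit's; moves with the drawer. Inside 215 mm long (x), 134 wide (y). Walls and blue front rise 70 mm above the floor (front 12 mm thick, others 8); the unit's top board is 84 mm above it. At the stop the front 125 mm inside are open above, the back 90 mm covered: the level passes neither level nor crosswise.
- drawer_handle (a point): Middle of the steel bar handle: round bar 10 mm thick, 80 mm long along y, 35 mm out from the front's outer face, 70 mm above the table; moves with the drawer. Pull the drawer by it or by hooking the inner side of the blue front from above; shut it by pushing the bar or the front.
- glue_bottle: Bystander: white glue bottle, 60 mm across, 150 mm high; origin at the centre of its underside.
- wax_tin: Bystander: red-banded tin, 76 mm across, 70 mm high; origin at the centre of its underside.
- sanding_block: Bystander: cork sanding block, 110 x 60 x 33 mm (own x, y, z); origin at the centre of its underside.
Mind the look-alikes: they are no part of the job. What is shaped like the part that bears level_mid but orange or red is not meant.

How it is judged:
On the way, in this order (a step that is already met when the one before it is completed fails the run):
1. the drawer is pulled out to its stop (value of joint drawer above 0.125 m), for 0.1 s.
2. the level stands on its long edge on the floor of the open drawer, lengthwise and let go (x of level_mid in the frame of drawer_floor between -0.025 and 0.025 m and y of level_mid in the frame of drawer_floor between -0.06 and 0.06 m and z of level_mid in the frame of drawer_floor between 0.015 and 0.031 m and angle between level_mid's own z axis and vertical below 0.12 rad and value of joint drawer above 0.05 m and contact force between level and the fingers below 0.2 N), for 0.2 s.
At the end, for the whole second after the job is handed in: The drawer is shut to within 8 mm; the level is at rest inside it, standing on its long edge flat on the floor (own z within 0.12 rad of vertical, centre 15 to 31 mm above the floor), its centre within 25 mm lengthwise and 60 mm sideways of the middle of the drawer (x of level_mid in the frame of drawer_floor between -0.025 and 0.025 m and y of level_mid in the frame of drawer_floor between -0.06 and 0.06 m and z of level_mid in the frame of drawer_floor between 0.015 and 0.031 m and angle between level_mid's own z axis and vertical below 0.12 rad and value of joint drawer below 0.008 m and linear speed of level below 0.02 m/s); the robot touches nothing.
It fails at once if a bystander (glue bottle) is moved by more than 30 mm or tipped (distance of glue_bottle from where it was at the start of the episode above 0.03 m or angle between glue_bottle's own z axis and vertical above 0.4 rad).
It fails at once if a bystander (wax tin) is moved by more than 30 mm or tipped (distance of wax_tin from where it was at the start of the episode above 0.03 m or angle between wax_tin's own z axis and vertical above 0.4 rad).
It fails at once if a bystander (sanding block) is moved by more than 30 mm or tipped (distance of sanding_block from where it was at the start of the episode above 0.03 m or angle between sanding_block's own z axis and vertical above 0.4 rad).
It also fails if it takes over 72 s, if anything falls off the work surface, if the arm or the gripper's body presses on something with over 40 N, if the wrist force passes 120 N, or if a joint passes its speed limit or range.

## Working session

There is one attempt and no reset: what is moved stays moved. The work goes in short steps, Python scripts to look and compute and a shell command to move; the robot and the scene stay as the last step left them, time stands still between calls to the robot, and variables do not carry over. Pictures are saved under pics/ and viewed, about 8 in all and at most 12, crops included, and the job is handed in when it is done.

```bash
mkdir -p pics; ls; cat > h.py <<'E'
import numpy as np, cv2
from cell import bot
from scipy.spatial.transform import Rotation as R
def ray(cam,px):
    c=bot.get_calibration(cam); K=np.array(c["mtx"]); T=np.array(c["pose"])
    d=np.linalg.solve(K,[px[0],px[1],1.]); d=T[:3,:3]@np.array([d[0],-d[1],-d[2]]); return T[:3,3],d
def at(cam,px,z):
    o,d=ray(cam,px); return o+d*(z-o[2])/d[2]
def proj(cam,P):
    c=bot.get_calibration(cam); K=np.array(c["mtx"]); T=np.array(c["pose"])
    p=T[:3,:3].T@(np.array(P)-T[:3,3]); u=K@np.array([p[0],-p[1],-p[2]]); return u[:2]/u[2]
def tool(P):  # world target -> shift along tool axes in mm
    o=bot.get_obs(); return R.from_quat(o["tool_rot"]).inv().apply(np.array(P)-o["position"])*1000
E
python3 - <<'E'
from h import *
np.set_printoptions(precision=3,suppress=True)
for c in ("scene","top"):
    im=bot.camera(c); cv2.imwrite(f"pics/{c}0.png",im[...,::-1])
    print(c,bot.get_calibration(c)["pose"].round(3).tolist() if hasattr(bot.get_calibration(c)["pose"],'round') else '')
    for l,z in (("level_mid",.023),("unit",0),("drawer_floor",.024),("drawer_handle",.07),("glue_bottle",0),("wax_tin",0),("sanding_block",0)):
        for r in bot.mark_of(c,l)[:3]: print(c,l,round(r["p"],2),np.round(r["point"],1),at(c,r["point"],z))
a=cv2.imread("pics/top0.png");b=cv2.imread("pics/scene0.png")
print(bot.get_obs())
E
```

```text
pics
scene [[-0.303, -0.759, 0.576, 1.25], [0.953, -0.249, 0.173, 0.12], [0.012, 0.601, 0.799, 1.055], [0.0, 0.0, 0.0, 1.0]]
scene level_mid 0.88 [384.8 180.8] [0.315 0.279 0.023]
scene level_mid 0.84 [197.9 152. ] [ 0.392 -0.391  0.023]
scene level_mid 0.71 [259.2 147.6] [ 0.301 -0.185  0.023]
scene unit 0.71 [292.9 282. ] [0.767 0.071 0.   ]
scene drawer_handle 0.77 [322.2 205.2] [0.52  0.096 0.07 ]
scene drawer_handle 0.72 [150.7 211.6] [ 0.71  -0.405  0.07 ]
scene glue_bottle 0.84 [231.7 250.9] [ 0.726 -0.136  0.   ]
scene wax_tin 0.78 [152.8 208.9] [ 0.659 -0.441  0.   ]
scene sanding_block 0.97 [187.1 232.2] [ 0.707 -0.295  0.   ]
top [[0.029, 0.983, -0.18, 0.351], [-0.999, 0.024, -0.028, -0.101], [-0.023, 0.181, 0.983, 1.16], [0.0, 0.0, 0.0, 1.0]]
top level_mid 0.84 [138.1 277. ] [0.302 0.282 0.023]
top level_mid 0.79 [302.7 205.8] [ 0.529 -0.204  0.023]
top level_mid 0.63 [366.2 251.9] [ 0.395 -0.393  0.023]
top unit 0.66 [218.4 131.3] [0.77  0.068 0.   ]
top drawer_floor 0.76 [213.1 157.7] [0.674 0.077 0.024]
top drawer_handle 0.6 [198.6 204.9] [0.516 0.105 0.07 ]
top glue_bottle 0.81 [280.9 140.3] [ 0.743 -0.135  0.   ]
top wax_tin 0.87 [378.8 168.6] [ 0.657 -0.444  0.   ]
top sanding_block 0.67 [332.4 155.2] [ 0.697 -0.299  0.   ]
{'time': 0.8, 'joint_pos': array([-1.314,  0.3  ,  1.521,  0.   ,  1.321, -0.067]), 'joint_vel': array([ 0.001,  0.001,  0.   , -0.   ,  0.001, -0.   ]), 'effort': array([  0.002, -54.331, -36.196,  -0.   ,   0.001,   0.   ]), 'position': array([ 0.175, -0.521,  0.231]), 'tool_rot': array([ 0.987,  0.161,  0.   , -0.   ]), 'contact_force': array([-0.782,  0.3  , -0.293]), 'wrist_torque': array([ 0.012, -0.038, -0.039]), 'grip_width': 0.0854488233423171}
```

View pics/top0.png

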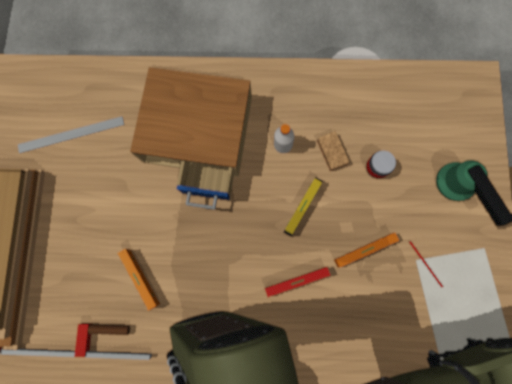

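View pics/scene0.png

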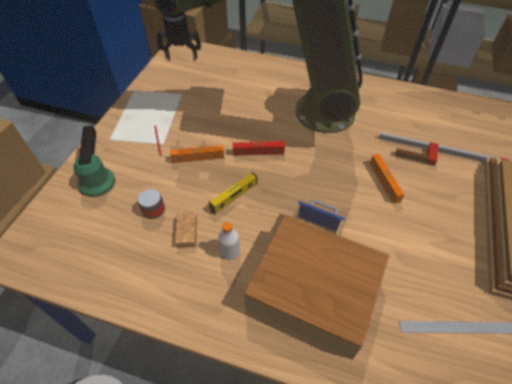

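The top view shows the yellow level near (303,206), and the unit's top with corners near (150,67), (251,80), (239,167) and (134,154). The blue front is at (205,190), and the orange and red look-alikes lie elsewhere. Next I'll fit the level's and the unit's poses.

```bash
python3 - <<'E'
from h import *
np.set_printoptions(precision=4,suppress=True)
from scipy.optimize import least_squares
for c in ("top","scene"):
    im=cv2.imread(f"pics/{c}0.png"); hsv=cv2.cvtColor(im,cv2.COLOR_BGR2HSV)
    m=cv2.inRange(hsv,(24,130,70),(36,255,255)); 
    n,lab,st,ce=cv2.connectedComponentsWithStats(m); i=1+np.argmax(st[1:,4]); print(c,"yellow",st[i],ce[i])
    (u,v),wh,a=cv2.minAreaRect(np.argwhere(lab==i)[:,::-1].astype(np.float32)); bp=cv2.boxPoints(((u,v),wh,a))
    e=sorted([(np.linalg.norm(bp[k]-bp[(k+1)%4]),k) for k in range(4)])
    mids=[(bp[k]+bp[(k+1)%4])/2 for _,k in e[:2]]
    p,q=[at(c,x,.04) for x in mids]; print(" level ctr",at(c,(u,v),.035),"yaw",np.arctan2(*(p-q)[1::-1]),np.linalg.norm(p-q))
    b=cv2.inRange(hsv,(100,150,40),(125,255,255)); n,lab,st,ce=cv2.connectedComponentsWithStats(b)
    print(" blue",[(st[k].tolist(),ce[k].round(1)) for k in range(1,n) if st[k,4]>60])
    # unit top board outline
    bot.camera(c); r=bot.outline_of(c,"unit")[0]; mk=r["mask"].astype(np.uint8)
    hs=hsv[...,1]; g=mk*255
    cv2.imwrite(f"pics/m_{c}.png",np.where(mk[...,None]>0,im,im//4))
c1=cv2.resize(cv2.imread("pics/top0.png")[50:230,110:350],None,fx=3.3,fy=3.3,interpolation=cv2.INTER_CUBIC); cv2.imwrite("pics/crop.png",c1)
for c in ("top","scene"):
  cs={"top":[(150,67),(251,80),(239,167),(134,154)],"scene":[(285,220),(387,262),(362,345),(250,293)]}[c]
  P=[at(c,x,.12) for x in cs]; print(np.array(P))
E
```

```text
top yellow [286 179  35  55 474] [303.0253 205.8966]
 level ctr [ 0.5261 -0.2036  0.035 ] yaw -0.5014352258002105 0.18334919891559157
 blue [([178, 186, 50, 12, 195], array([202.3, 191.8]))]
scene yellow [211 174  44  36 362] [232.9365 190.7541]
 level ctr [ 0.5307 -0.1977  0.035 ] yaw 2.6319690102457116 0.1793264833840532
 blue [([0, 0, 147, 108, 9076], array([70.2, 42.5]))]
[[ 0.9255  0.2673  0.12  ]
 [ 0.8883 -0.0391  0.12  ]
 [ 0.6207 -0.0135  0.12  ]
 [ 0.6525  0.2918  0.12  ]]
[[ 0.6425  0.005   0.12  ]
 [ 0.6873  0.3045  0.12  ]
 [ 0.9255  0.2737  0.12  ]
 [ 0.885  -0.0198  0.12  ]]
```

View pics/crop.png

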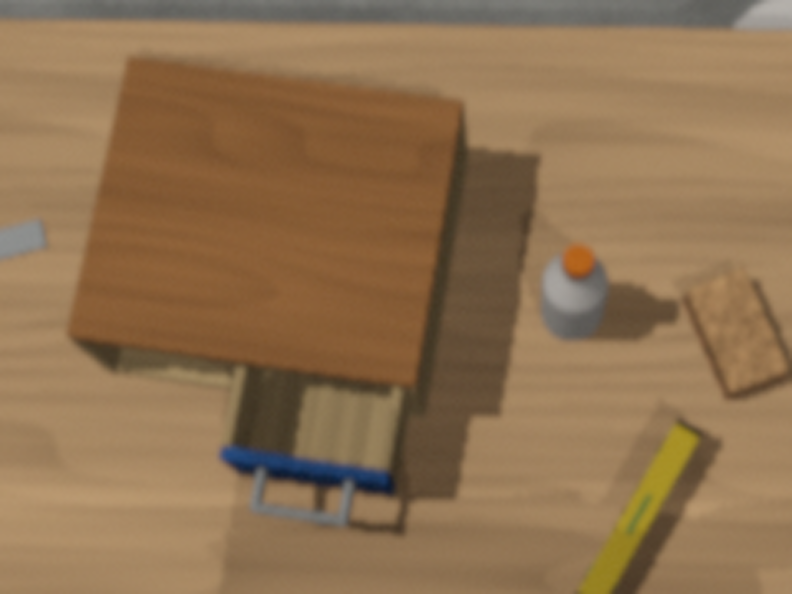

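The crop shows the board corners at crop pixels (128,58), (462,102), (413,385) and (70,335). The blue front's top edge runs from (225,452) to (390,480), and the bar from (255,507) to (345,522). I'll fit the unit frame and the drawer opening from these.

```bash
cat >> h.py <<'E'
def rigid(A,B): # 2D: B = R A + t
    A=np.array(A);B=np.array(B);a=A-A.mean(0);b=B-B.mean(0)
    th=np.arctan2((a[:,0]*b[:,1]-a[:,1]*b[:,0]).sum(),(a*b).sum()); Rm=np.array([[np.cos(th),-np.sin(th)],[np.sin(th),np.cos(th)]])
    return th,B.mean(0)-Rm@A.mean(0),Rm
E
python3 - <<'E'
from h import *
np.set_printoptions(precision=4,suppress=True)
f=lambda x,y:(x/3.3+110-.35,y/3.3+50-.35)
P=np.array([at("top",f(*p),.12) for p in [(128,58),(462,102),(413,385),(70,335)]])[:,:2]
M=[(.135,.223),(.135,-.089),(-.135,-.089),(-.135,.223)]
th,t,Rm=rigid(M,P); print("unit",t,th,"resid",P-(np.array(M)@Rm.T+t))
S=np.array([at("scene",p,.12) for p in [(387,262),(362,345),(250,293),(285,220)]])[:,:2]
M2=[(-.135,.223),(.135,.223),(.135,-.089),(-.135,-.089)]
th2,t2,R2=rigid(M2,S); print("scene unit",t2,th2,S-(np.array(M2)@R2.T+t2))
for n,p,z in (("frontL",(225,450),.094),("frontR",(392,478),.094),("barL",(255,507),.075),("barR",(345,522),.075)):
    print(n,Rm.T@(at("top",f(*p),z)[:2]-t))
E
```

```text
unit [0.7654 0.0678] -0.12261067768916639 resid [[-0.002  -0.0006]
 [-0.002   0.0019]
 [ 0.0019  0.0026]
 [ 0.0021 -0.0039]]
scene unit [0.7763 0.0744] -0.13154517263825932 [[ 0.0156 -0.0087]
 [-0.0138 -0.0041]
 [-0.0135  0.0117]
 [ 0.0117  0.0011]]
frontL [-0.2093  0.0717]
frontR [-0.2124 -0.0782]
barL [-0.253   0.0406]
barR [-0.2544 -0.041 ]
```

```bash
python3 - <<'E'
from h import *
print(tool([.5818,.0904,.19]))
E
```

```text
[ 580.32543106 -450.60475107   41.27939958]
```

```bash
python3 -m inch '[[0,0,0.446,580,-451,41,0],[0,0,0.446,580,-451,41,0],[0,0,0.446,580,-451,41,0],[0,0,0.446,580,-451,41,0],[0,0,0.446,580,-451,41,0],[0,0,0.446,580,-451,41,0],[0,0,0.446,580,-451,41,0],[0,0,0.446,580,-451,41,0],[0,0,0.446,580,-451,41,0],[0,0,0.446,580,-451,41,0]]'; python3 - <<'E'
from h import *
print(tool([.5818,.0904,.19]), R.from_quat(bot.get_obs()["tool_rot"]).as_matrix().round(3)[:,0])
E
```

```text
time: 1.83
position: [0.4034, -0.1767, 0.2086]
tool_rot: [0.998, -0.061, 0.0, 0.0]
contact_force: [-0.1, -0.1, 0.5]
grip_width: -0.0003
[ 144.43142411 -286.85798095   18.57386588] [ 0.993 -0.122  0.001]
```

```bash
python3 -m inch '[[0,0,0,144,-287,18,0],[0,0,0,144,-287,18,0],[0,0,0,144,-287,18,0],[0,0,0,144,-287,18,0],[0,0,0,144,-287,18,0],[0,0,0,144,-287,18,0],[0,0,0,144,-287,18,0],[0,0,0,144,-287,18,0],[0,0,0,144,-287,18,0],[0,0,0,144,-287,18,0]]'; python3 - <<'E'
from h import *
im=bot.camera("wrist"); cv2.imwrite("pics/w1.png",im[...,::-1])
print(tool([.5818,.0904,.19]))
E
```

```text
time: 2.67
position: [0.5807, 0.0898, 0.1896]
tool_rot: [0.998, -0.06, -0.0, 0.0]
contact_force: [-0.2, 0.2, -1.1]
grip_width: -0.0003
[ 1.20750697 -1.80896247 -0.06950127]
```

View pics/w1.png

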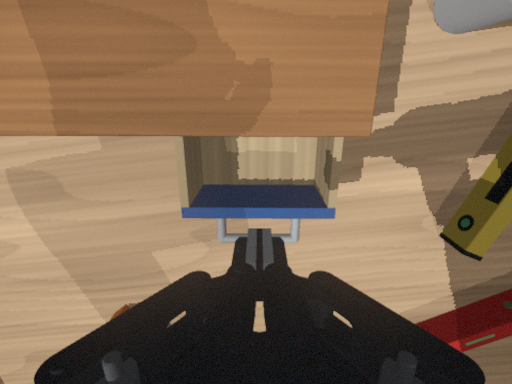

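The wrist view shows the board's front edge at row 136, with its right corner at (372,136). The blue front's inner top edge is at row 208 and its outer top edge at row 217, from column 183 to 334. The alignment is good; I'll refine the numbers.

```bash
python3 - <<'E'
from h import *
np.set_printoptions(precision=4,suppress=True)
t=np.array([.7654,.0678]);th=-.1226;Rm=np.array([[np.cos(th),-np.sin(th)],[np.sin(th),np.cos(th)]])
for n,p,z in (("corner",(372,136),.12),("edgeL",(0,135),.12),("inL",(183,208),.094),("inR",(334,208),.094),("outL",(183,217),.094),("outR",(334,217),.094),("barL",(218,238),.07),("barR",(299,238),.07)):
    w=at("wrist",p,z); print(n,w,Rm.T@(w[:2]-t))
print(Rm.T@(bot.get_obs()["position"][:2]-t))
E
```

```text
corner [ 0.622  -0.0064  0.12  ] [-0.1332 -0.0912]
edgeL [0.6584 0.284  0.12  ] [-0.1326  0.2015]
inL [0.5694 0.164  0.094 ] [-0.2063  0.0715]
inR [0.5515 0.0188 0.094 ] [-0.2063 -0.0748]
outL [0.56  0.166 0.094] [-0.2159  0.0724]
outR [0.5418 0.0191 0.094 ] [-0.2159 -0.0757]
barL [0.5197 0.1417 0.07  ] [-0.2529  0.0433]
barR [0.5086 0.0525 0.07  ] [-0.253  -0.0466]
[-0.1862 -0.0018]
```

```bash
python3 -m inch '[[0,0,0,0,0,30,0],[0,0,0,0,0,60,0],[0,0,0,0,0,90,0],[0,0,0,0,0,118,0],[0,0,0,0,0,118,0],[0,0,0,-12,0,118,0],[0,0,0,-24,0,118,0],[0,0,0,-36,0,118,0],[0,0,0,-48,0,118,0],[0,0,0,-48,0,118,0]]'
```

```text
time: 3.55
position: [0.5321, 0.094, 0.0742]
tool_rot: [0.998, -0.061, 0.001, -0.0]
contact_force: [-0.8, -0.6, -0.8]
grip_width: -0.0001
```

```bash
python3 -m inch '[[0,0,0,-5,0,0,0],[0,0,0,-9,0,0,0],[0,0,0,-12,0,0,0],[0,0,0,-15,0,0,0],[0,0,0,-15,0,0,0]]'
```

```text
time: 3.97
position: [0.5196, 0.0962, 0.0731]
tool_rot: [0.998, -0.061, 0.002, -0.0]
contact_force: [10.2, -2.6, -1.9]
grip_width: 0.0001
```

10 N, with the finger face at unit x −0.260: the drawer is at its stop. Next I'll unhook, rise and go to the level.

```bash
python3 -m inch '[[0,0,0,5,0,0,0],[0,0,0,10,0,0,0],[0,0,0,12,0,-30,0],[0,0,0,12,0,-70,20],[0,0,0,12,0,-110,60],[0,0,0,12,0,-130,60],[0,0,0,12,0,-130,60]]'; python3 - <<'E'
from h import *
# grasp 40 mm towards robot side of centre
y=-.505; c=np.array([.528,-.201]); g=c-.04*np.array([np.cos(y),np.sin(y)])
print(g,tool([*g,.2]), y+.1226)
E
```

```text
time: 4.55
position: [0.5316, 0.0951, 0.2072]
tool_rot: [0.998, -0.061, 0.003, -0.001]
contact_force: [-0.1, -0.3, 0.7]
grip_width: 0.0483
[ 0.49299302 -0.1816477 ] [ -4.67996406 279.4419478    6.69445179] -0.3824
```

```bash
python3 -m inch '[[0,0,0.382,-5,279,7,60],[0,0,0.382,-5,279,7,60],[0,0,0.382,-5,279,7,60],[0,0,0.382,-5,279,7,60],[0,0,0.382,-5,279,7,60],[0,0,0.382,-5,279,7,60],[0,0,0.382,-5,279,7,60],[0,0,0.382,-5,279,7,60],[0,0,0.382,-5,279,7,60],[0,0,0.382,-5,279,7,60]]'; python3 - <<'E'
from h import *
np.set_printoptions(precision=4,suppress=True)
o=bot.get_obs();print(o["position"],o["joint_pos"],R.from_quat(o["tool_rot"]).as_matrix()[:,[0,2]].T)
im=bot.camera("wrist"); cv2.imwrite("pics/w2.png",im[...,::-1])
m=cv2.inRange(cv2.cvtColor(im,cv2.COLOR_RGB2HSV),(24,120,60),(36,255,255))
n,lab,st,ce=cv2.connectedComponentsWithStats(m);i=1+np.argmax(st[1:,4]);print(st[i],ce[i])
E
```

```text
time: 5.38
position: [0.491, -0.1809, 0.1947]
tool_rot: [0.968, -0.249, -0.001, -0.0]
contact_force: [-0.3, 0.3, 0.1]
grip_width: 0.0513
[ 0.491  -0.1809  0.1947] [-0.4231  0.2747  1.6415  0.0002  1.2268  1.6519] [[ 0.8755 -0.4832 -0.0014]
 [-0.0011  0.0007 -1.    ]]
[ 251   41   26  171 3822] [262.6664 122.5024]
```

View pics/w2.png

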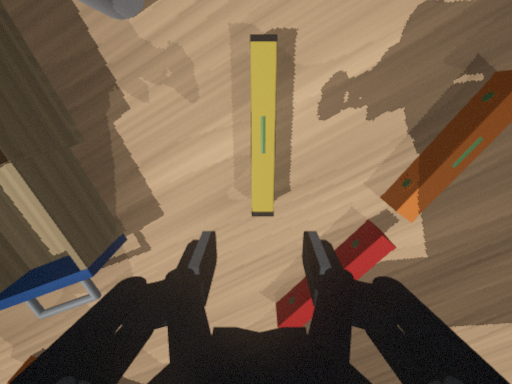

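The level stands from (263,36) to (262,215), parallel to the tool's x axis, with its centre column near 263. Next I'll compute the grasp point.

```bash
python3 - <<'E'
from h import *
np.set_printoptions(precision=4,suppress=True)
a=at("wrist",(263.5,35.5),.046);b=at("wrist",(262.3,215.5),.046);print(a,b,np.linalg.norm(a-b),np.arctan2(*(a-b)[1::-1]))
c=(a+b)/2;u=(a-b)/np.linalg.norm(a-b);g=c-.04*u
print(c,tool([g[0],g[1],.03-.019]))
E
```

```text
[ 0.6095 -0.2511  0.046 ] [ 0.4429 -0.1587  0.046 ] 0.19052752379036247 -0.5059841531666603
[ 0.5262 -0.2049  0.046 ] [  2.7017   4.3815 183.9011]
```

```bash
python3 -m inch '[[0,0,0,3,4,40,60],[0,0,0,3,4,80,60],[0,0,0,3,4,120,60],[0,0,0,3,4,150,60],[0,0,0,3,4,170,60],[0,0,0,3,4,184,60],[0,0,0,3,4,184,60],[0,0,0,3,4,184,20],[0,0,0,3,4,184,10],[0,0,0,3,4,184,0]]'; python3 -m inch '[[0,0,0,0,0,0,0],[0,0,0,0,0,0,0],[0,0,0,0,0,0,0],[0,0,0,0,0,0,0]]'
```

```text
time: 6.27
position: [0.4925, -0.1862, 0.0127]
tool_rot: [0.968, -0.249, 0.001, 0.0]
contact_force: [0.9, -1.1, -2.0]
grip_width: 0.025
time: 6.6
position: [0.4924, -0.1862, 0.0126]
tool_rot: [0.968, -0.249, 0.001, -0.0]
contact_force: [0.4, 4.2, 6.7]
grip_width: 0.0252
```

Gripped at 25 mm, the level's width. I'll lift it and work out the insertion waypoints.

```bash
cat >> h.py <<'E'
T0=np.array([.7666,.066]);TH=-.1226;RU=R.from_euler('z',TH)
def tcp(th,Tx,Tz,s=56.5,h=12.6): # world TCP of a tail corner (floor frame, mm), pitch th deg
    t=np.radians(th);x=Tx+s*np.cos(t)+h*np.sin(t);z=Tz-s*np.sin(t)+h*np.cos(t)
    return np.array([*T0,0])+RU.apply([x/1000-.1525,0,z/1000+.024])
E
python3 -m inch '[[0,0,0,0,0,-20,0],[0,0,0,0,0,-60,0],[0,0,0,0,0,-100,0],[0,0,0,0,0,-140,0],[0,0,0,0,0,-180,0],[0,0,0,0,0,-200,0],[0,0,0,0,0,-200,0]]'; python3 - <<'E'
from h import *
p=tcp(27,-220.9,140.3);p[2]=.212;print(p,tool(p),bot.get_obs()["joint_pos"])
E
```

```text
time: 7.18
position: [0.493, -0.1869, 0.2167]
tool_rot: [0.968, -0.249, 0.004, 0.001]
contact_force: [-0.4, 0.1, -3.5]
grip_width: 0.0253
[0.45164408 0.10480823 0.212     ] [-177.15381624 -235.41642249    3.36427231] [-4.31792737e-01  2.57246129e-01  1.61023973e+00 -4.52899260e-05
  1.26575974e+00  1.64319615e+00]
```

```bash
python3 -m inch '[[0,0,-0.382,-177,-235,3,0],[0,0,-0.382,-177,-235,3,0],[0,0,-0.382,-177,-235,3,0],[0,0,-0.382,-177,-235,3,0],[0,0,-0.382,-177,-235,3,0],[0,0,-0.382,-177,-235,3,0],[0,0,-0.382,-177,-235,3,0],[0,0,-0.382,-177,-235,3,0],[0,0,-0.382,-177,-235,3,0],[0,0,-0.382,-177,-235,3,0]]'; python3 - <<'E'
from h import *
np.set_printoptions(precision=3,suppress=True)
o=bot.get_obs();print(R.from_quat(o["tool_rot"]).as_matrix()[:,[0,2]].T)
im=bot.camera("wrist");s=bot.camera("scene"); cv2.imwrite("pics/w3.png",np.hstack([im[...,::-1],cv2.resize(s[100:300,180:400,::-1],(422,384))])[:, ::1])
j=cv2.imread("pics/w3.png");cv2.imwrite("pics/w3.png",cv2.resize(j,None,fx=.85,fy=.85))
for n,a in (("W0",(27,-220.9,140.3)),("W1",(27,-122.9,90.3)),("W2",(24,-101.6,81.3)),("W3",(15,-98,53.2)),("W4",(5,-97,20.6)),("W5",(0,-96,1.5))): print(n,tool(tcp(*a)),np.radians(a[0]))
E
```

```text
time: 8.02
position: [0.4499, 0.1048, 0.2075]
tool_rot: [0.998, -0.061, -0.001, 0.0]
contact_force: [-0.0, -0.0, -3.5]
grip_width: 0.025
[[ 0.993 -0.121 -0.001]
 [-0.001 -0.    -1.   ]]
W0 [ 1.29  -1.12  57.955] 0.47123889803846897
W1 [ 99.33   -1.24  107.877] 0.47123889803846897
W2 [121.313  -1.264 113.905] 0.4188790204786391
W3 [126.024  -1.277 132.984] 0.2617993877991494
W4 [126.589  -1.287 155.503] 0.08726646259971647
W5 [126.717  -1.293 169.631] 0.0
```

View pics/w3.png

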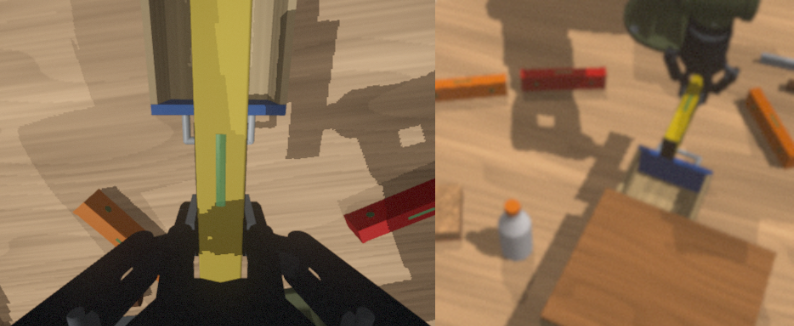

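The level is centred over the drawer and parallel to it. In the left panel the front spans columns 152–286 and the bar is centred near 220. I'll tilt to W0 and overlay the predicted outline to check for slip in the grip.

```bash
python3 -m inch '[[0,-0.12,0,0,-1,0,0],[0,-0.24,0,0,-1,10,0],[0,-0.36,0,1,-1,30,0],[0,-0.471,0,1,-1,50,0],[0,-0.471,0,1,-1,58,0],[0,-0.471,0,1,-1,58,0]]'; python3 - <<'E'
from h import *
np.set_printoptions(precision=3,suppress=True)
o=bot.get_obs();Q=R.from_quat(o["tool_rot"]);print(o["joint_pos"],Q.as_matrix()[:,0])
s=cv2.resize(bot.camera("scene")[...,::-1],None,fx=4,fy=4,interpolation=cv2.INTER_CUBIC)
pp=lambda p:tuple(int(v) for v in (proj("scene",o["position"]+Q.apply(np.array(p)/1000))*4+1.5))
for h in (12.6,12.6-46):
  for y in (-13,13): cv2.line(s,pp((-56.5,y,h)),pp((133.5,y,h)),(255,255,0) if h>0 else (255,0,255),1)
c=pp((60,0,0));cv2.imwrite("pics/s4.png",s[c[1]-250:c[1]+300,c[0]-350:c[0]+350])
for n,a in (("W1",(27,-122.9,90.3)),("W2",(24,-101.6,81.3)),("W3",(15,-98,53.2)),("W4",(5,-97,20.6)),("W5",(0,-96,1.5))): print(n,tool(tcp(*a)),np.radians(a[0])-.471)
E
```

```text
time: 8.62
position: [0.4511, 0.1045, 0.1475]
tool_rot: [0.97, -0.061, -0.234, -0.014]
contact_force: [-0.9, -0.6, -3.0]
grip_width: 0.0249
[0.096 0.455 1.58  0.099 1.571 1.768] [ 0.883 -0.111 -0.457]
W1 [110.111  -0.074  -0.09 ] 0.00023889803846899316
W2 [132.444  -0.106  -4.657] -0.052120979521360855
W3 [145.275  -0.12   10.228] -0.20920061220085057
W4 [155.965  -0.131  30.056] -0.3837335374002835
W5 [162.47   -0.137  42.597] -0.471
```

View pics/s4.png

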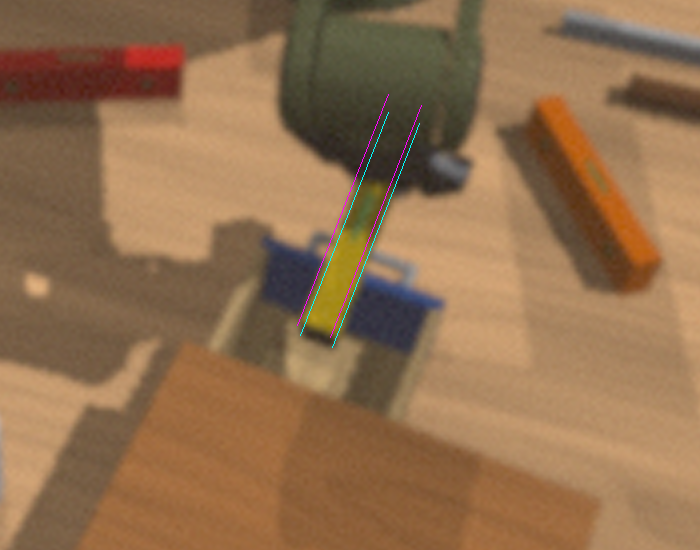

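The overlay matches the nose to within about 2 mm, so nothing has slipped. Feeding it in.

```bash
python3 -m inch '[[0,0,0,20,0,0,0],[0,0,0,42,0,0,0],[0,0,0,64,0,0,0],[0,0,0,86,0,0,0],[0,0,0,100,0,0,0],[0,0,0,110,0,0,0],[0,0,0,110,0,0,0]]'; python3 - <<'E'
from h import *
np.set_printoptions(precision=3,suppress=True)
q=bot.get_obs();e=R.from_quat(q["tool_rot"]).as_matrix();th=np.arcsin(-e[2,0]);print(th)
for n,a in (("W1",(27,-122.9,90.3)),("W2",(24,-101.6,81.3)),("W3",(15,-98,53.2)),("W4",(5,-97,20.6)),("W5",(0,-96,1.5))): print(n,tool(tcp(*a)),np.radians(a[0])-th)
E
```

```text
time: 9.25
position: [0.55, 0.0934, 0.1017]
tool_rot: [0.971, -0.06, -0.231, -0.014]
contact_force: [-0.4, -0.4, -3.6]
grip_width: 0.0254
0.4661788542378552
W1 [-0.064  0.704  2.124] 0.005060043800613756
W2 [22.287  0.7   -2.354] -0.04729983375921609
W3 [35.059  0.706 12.582] -0.2043794664387058
W4 [45.67   0.715 32.453] -0.3789123916381387
W5 [52.124  0.72  45.02 ] -0.4661788542378552
```

```bash
python3 -m inch '[[0,0.02,0,12,0,-2,0],[0,0.047,0,22,0,-4,0],[0,0.10,0,27,0,1,0],[0,0.15,0,31,0,6,0],[0,0.204,0,35,0,11,0],[0,0.29,0,41,0,20,0],[0,0.379,0,46,0,31,0],[0,0.379,0,46,0,31,0]]'; python3 - <<'E'
from h import *
np.set_printoptions(precision=3,suppress=True)
q=bot.get_obs();e=R.from_quat(q["tool_rot"]).as_matrix();th=np.arcsin(-e[2,0]);print(th)
for n,a in (("W4",(5,-97,20.6)),("W5",(0,-96,1.5))): print(n,tool(tcp(*a)),np.radians(a[0])-th)
im=bot.camera("wrist");cv2.imwrite("pics/w5.png",im[...,::-1])
E
```

```text
time: 9.92
position: [0.574, 0.0908, 0.0513]
tool_rot: [0.997, -0.061, -0.044, -0.003]
contact_force: [-0.8, 0.3, -4.6]
grip_width: 0.0252
0.08770214854416812
W4 [ 1.961  1.092 -1.14 ] -0.000435685944451647
W5 [ 3.314  1.09  12.924] -0.08770214854416812
```

View pics/w5.png

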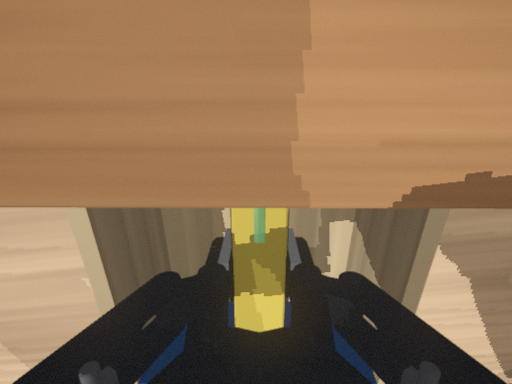

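The level is inside the drawer, centred at column 260 between the drawer walls, with no contact force. I'll lower it the rest of the way.

```bash
python3 -m inch '[[0,0.045,0,2,0,6,0],[0,0.088,0,3,0,11,0],[0,0.088,0,3,0,13,0],[0,0.088,0,3,0,13,0],[0,0.088,0,3,0,13,0]]'; python3 - <<'E'
from h import *
np.set_printoptions(precision=3,suppress=True)
q=bot.get_obs();e=R.from_quat(q["tool_rot"]).as_matrix();print(np.arcsin(-e[2,0]),tool(tcp(0,-96,0)))
E
```

```text
time: 10.38
position: [0.5778, 0.0903, 0.0395]
tool_rot: [0.998, -0.061, -0.003, -0.0]
contact_force: [0.3, -0.3, -3.1]
grip_width: 0.0252
0.0050923847182689315 [-1.646  1.041  2.919]
```

```bash
python3 -m inch '[[0,0.005,0,0,0,1.5,0],[0,0.005,0,0,0,3,0],[0,0.005,0,0,0,3,0],[0,0.005,0,0,0,3,0]]'
```

```text
time: 10.72
position: [0.5781, 0.0903, 0.0366]
tool_rot: [0.998, -0.061, 0.001, -0.0]
contact_force: [1.0, -1.0, 4.7]
grip_width: 0.0253
```

It's resting on the floor (+4.7 N). Releasing.

```bash
python3 -m inch '[[0,0,0,0,0,0,35],[0,0,0,0,0,0,55],[0,0,0,0,0,0,55],[0,0,0,0,0,0,55],[0,0,0,0,0,0,55],[0,0,0,0,0,-20,55],[0,0,0,0,0,-60,55],[0,0,0,0,0,-100,55],[0,0,0,-20,0,-140,55],[0,0,0,-40,0,-170,55]]';  python3 -m inch '[[0,0,0,-60,0,0,0],[0,0,0,-100,0,0,0],[0,0,0,-100,0,0,0]]'; python3 - <<'E'
from h import *
im=bot.camera("wrist");cv2.imwrite("pics/w6.png",im[...,::-1])
print(RU.inv().apply(bot.get_obs()["position"]-[*T0,0]), tool([*T0,0]+RU.apply([-.345,0,.06])))
for n,p in (("tailtop L",None),): pass
for P in ((-.1525-.096,-.013,.07),(-.1525-.096,.013,.07),(-.135,0,.12),(-.26,-.067,.094),(-.26,.067,.094),(-.272,-.067,.094)): print(P,proj("wrist",[*T0,0]+RU.apply(P)))
E
```

```text
time: 11.55
position: [0.5372, 0.0952, 0.2079]
tool_rot: [0.998, -0.061, 0.001, -0.0]
contact_force: [0.8, 1.1, 0.5]
grip_width: 0.0468
time: 11.8
position: [0.4344, 0.1078, 0.2057]
tool_rot: [0.998, -0.061, 0.0, -0.0]
contact_force: [-0.2, -1.0, -0.3]
grip_width: 0.0111
[-0.33540618  0.00099209  0.20585334] [ -9.67295972   0.99802001 145.84807362]
(-0.2485, -0.013, 0.07) [273.05886159  91.4282373 ]
(-0.2485, 0.013, 0.07) [246.54086012  91.39928245]
(-0.135, 0, 0.12) [260.44340071 -90.25984217]
(-0.26, -0.067, 0.094) [333.50681448 104.56980967]
(-0.26, 0.067, 0.094) [186.193511   104.42393133]
(-0.272, -0.067, 0.094) [332.32567606 118.13792678]
```

View pics/w6.png

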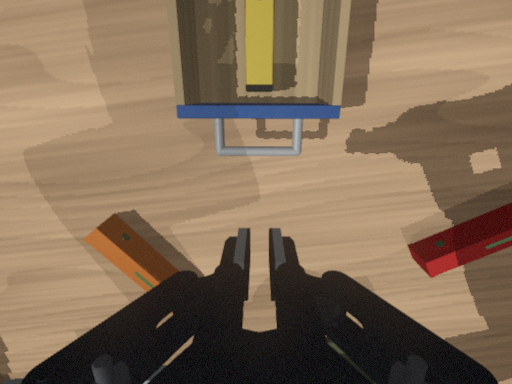

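The drawer is still at its stop. The level stands upright with its tail at (260,88), where I predicted it (row 91). Next I'll descend in front of the bar and push.

```bash
python3 -m inch '[[0,0,0,-11,0,20,0],[0,0,0,-11,0,60,0],[0,0,0,-11,0,100,0],[0,0,0,-11,0,130,0],[0,0,0,-11,0,145,0],[0,0,0,-11,0,145,0],[0,0,0,-3,0,145,0],[0,0,0,2,0,145,0],[0,0,0,6,0,145,0],[0,0,0,9,0,145,0]]'; python3 -m inch '[[0,0,0,4,0,0,0],[0,0,0,8,0,0,0],[0,0,0,13,0,0,0],[0,0,0,19,0,0,0],[0,0,0,26,0,0,0],[0,0,0,34,0,0,0],[0,0,0,43,0,0,0],[0,0,0,52,0,0,0],[0,0,0,61,0,0,0],[0,0,0,70,0,0,0]]';python3 -m inch '[[0,0,0,9,0,0,0],[0,0,0,18,0,0,0],[0,0,0,26,0,0,0],[0,0,0,33,0,0,0],[0,0,0,39,0,0,0],[0,0,0,44,0,0,0],[0,0,0,48,0,0,0],[0,0,0,51,0,0,0],[0,0,0,53,0,0,0],[0,0,0,53,0,0,0]]'; python3 - <<'E'
from h import *
print(RU.inv().apply(bot.get_obs()["position"]-[*T0,0]))
E
```

```text
time: 12.68
position: [0.4483, 0.1063, 0.0617]
tool_rot: [0.998, -0.061, 0.001, -0.0]
contact_force: [-2.3, 0.5, 2.2]
grip_width: 0.0002
time: 13.52
position: [0.5176, 0.0976, 0.0606]
tool_rot: [0.998, -0.061, 0.0, 0.0]
contact_force: [-2.4, 0.5, 2.4]
grip_width: 0.0002
time: 14.35
position: [0.5696, 0.0913, 0.0607]
tool_rot: [0.998, -0.061, 0.001, -0.0]
contact_force: [0.0, 0.3, 0.4]
grip_width: -0.0
[-0.19863198  0.00104617  0.06072221]
```

Pushing the last 13 mm slowly.

```bash
python3 -m inch '[[0,0,0,2,0,0,0],[0,0,0,4,0,0,0],[0,0,0,6,0,0,0],[0,0,0,8,0,0,0],[0,0,0,10,0,0,0],[0,0,0,12,0,0,0],[0,0,0,13.5,0,0,0],[0,0,0,15,0,0,0],[0,0,0,15,0,0,0]]'
```

```text
time: 15.1
position: [0.5827, 0.0898, 0.0606]
tool_rot: [0.998, -0.061, -0.002, 0.0]
contact_force: [-16.0, 1.9, 9.0]
grip_width: 0.0
```

−16 N at unit x ≈ −0.185: the drawer is against its back stop. I'll back off and check.

```bash
python3 -m inch '[[0,0,0,-6,0,0,0],[0,0,0,-20,0,0,0],[0,0,0,-50,0,0,0],[0,0,0,-50,0,-40,0],[0,0,0,-50,0,-80,0],[0,0,0,-60,0,-120,0],[0,0,0,-60,0,-140,0],[0,0,0,-60,0,-140,0],[0,0,0,-60,0,-140,0]]'; python3 - <<'E'
from h import *
im=bot.camera("wrist");cv2.imwrite("pics/w7.png",im[...,::-1])
for P in ((-.135,-.089,.12),(-.135,-.075,.094),(-.17,0.04,.07),(-.17,-.04,.07)): print(P,proj("wrist",[*T0,0]+RU.apply(P)))
E
```

```text
time: 15.85
position: [0.5249, 0.0969, 0.2017]
tool_rot: [0.998, -0.061, 0.002, -0.0]
contact_force: [0.8, 0.5, -1.1]
grip_width: 0.0003
(-0.135, -0.089, 0.12) [377.30151324  59.44247719]
(-0.135, -0.075, 0.094) [348.01712895  63.30999782]
(-0.17, 0.04, 0.07) [218.68977263 105.33068236]
(-0.17, -0.04, 0.07) [300.60454389 105.32005405]
```

View pics/w7.png

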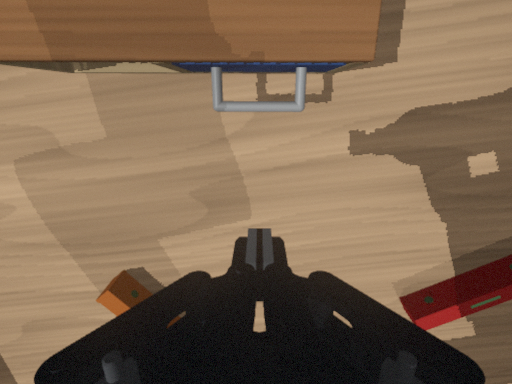

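The bar is at row 106 against a predicted 105.3 for shut, and the front is flush under the board edge at row 60. The drawer is shut and the arm is clear, so I'll hand in.

```bash
python3 -c "
from cell import bot
print(bot.hand_in())"
```

```text
the job is handed in; nothing more can be done
None
```

The yellow level is in the blue-fronted drawer, let go of, and the drawer is shut. I handed the job in with the clock at about 16 s; no verdict is reported.

- **Drawer out:** I hooked the inner side of the blue front and pulled until the force rose to 10 N. The front's inner face was then where it should be at the stop.
- **Level in:** I gripped it 40 mm off centre, fed it in nose first at 27°, and lowered it until the force showed it resting on the floor. After release, the wrist picture showed it upright, with its near end within a few mm of where I predicted.
- **Drawer shut:** I pushed the bar until it met 16 N. In the last picture the handle bar was within 1 pixel (about 1 mm) of its shut position, and the arm was clear of everything.

**Not checked:**
- With the drawer shut, the level can't be seen, so its final pose rests on the gentle push and the picture taken before it.
- I did not measure the glue bottle, tin and sanding block again at the end; the arm and level stayed well clear of all three.

No check failed. The two overview cameras disagreed by about 1 cm on the unit's position, so I used the top view, which the close-up wrist view confirmed.

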